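# Set the sandwich press to preheat

## Robot

A 6-joint arm with a two-finger parallel gripper is mounted at the origin on a cart in front of the work surface, level with it; the furniture and walls round the work are solid. World frame = base frame: x ahead of the robot, y to its left, z up, the work surface at z = 0. Lengths are in m, angles in rad, forces in N, time in s.
With the tool pointing down it reaches from about 0.35 to 0.775 m from the base axis. Payload 7.3 kg.
Tool frame: the origin (TCP) lies midway between the tips of the shut fingers; the grasp point (between the pads) lies 19 mm behind it (robot.grip_depth is the z of the grasp point in the tool frame, in m); z points along the fingers, y is the line along which they close (so a half turn about z gives the same grasp; the last joint's range is limited). The gripper opens to 92 mm and grips with 3 to 60 N. Pads are 19 mm wide; open, the fingers measure 130 mm over their backs; the gripper's body (75 mm by 190 mm) begins 47 mm behind the grasp point.
Start: joints at [1.139, 0.342, 1.524, -0, 1.275, -0.146], TCP at [0.148, 0.504, 0.205] pointing down, gripper open.
Joint ranges: [-2.53, 2.53], [-0.77, 2.02], [0.04, 2.7], [-1, 4.14], [0.28, 2.66], [-3.11, 3.11]. Speed limits (rad/s): [2.57, 2.57, 3.14, 3.14, 3.14, 3.14].

## Interface

Orientations are given as [roll, pitch, yaw] about the fixed x, y, z axes, in that order (R = Rz(yaw) Ry(pitch) Rx(roll)).
In Python, from cell import robot, viewer gives the robot as it stands.
- The arm moves only by the tool step_arm, never from a script. Its argument "increments" is a list of rows, each an object with "delta_pos": the shift along the tool's x, y, z in cm, a list of three; "dr": the turn, a rotation vector about the tool's x, y, z in degrees, a list of three; "fingers": the closure, from -1 (fully open) to 1 (shut), so that 0 is half open. In form: [{"delta_pos": [tx, ty, tz], "dr": [wx, wy, wz], "fingers": fingers}, ...]. A call has exactly 5 rows; each row is the pose to reach, as a shift and turn from the pose commanded when the call began, along the tool's axes at that moment; what a row does not reach only later rows make up. A row lasts 1/8 s, in which the tool goes at most 62.5 mm and 10.7 degrees, less where a joint would pass 70% of its speed; a pose out of reach is approached as far as the arm can. A call with a gripper value outside its range is refused whole. The fingers move at their own pace and stop on an object; "newtons" is the grip in N (left out, the last holds). Time passes only in rows, so rows that repeat a pose let the fingers close, or fill a call up. It gives the time, the measured TCP pose, the force, the opening and the grip force at its end, in the units of the state.
- robot.observe(): the state, without advancing time (a new reading comes with each control period).
- viewer.read_camera(name): name is "side" or "top"; returns the picture (400x640x3 uint8, red, green, blue); there is no depth.
- viewer.camera_params(name): a dict with "K" (3x3 intrinsics, pixels), "T" (4x4, takes a point from camera to world coordinates). Camera axes: x right, y down, z forward; pixel columns grow to the right and rows downward; lengths in m; the calibration is good to about 2 mm. A picture is of the moment at which its call begins. camera_params takes no time and is no camera call.
- robot.hand_in(): hands the job in; it is judged then, once.
The state is a dict: "time": time; "qpos": joint angles; "qvel": joint speeds; "joint_efforts": joint torques, N m; "tool_pos": TCP position; "tool_rot": TCP orientation; "contact_force": force on the tool from outside, world axes, zero at the start; "torque": the same for the moment, N m; "opening": finger opening in m; "grip_force": force on a finger pad.
Only numpy, scipy, OpenCV 4.12 (cv2) and the standard library are available. Lean on these libraries where they do the work, as an engineer would, in place of code of your own. Each camera call takes 0.05 s, during which the arm holds its last target. There are 200 camera calls.

## Task

Get the sandwich press preheating: push its standing-open lid down with a fingertip until it is fully shut, and roll the knurled thermostat wheel by fingertip friction until its white line clicks in at the third of the four bars (the last but one). Only press, push and stroke, lightly: grip and lift nothing, and leave the press where it stands and the things beside it alone.

Things in the scene. Friction and masses are not known exactly. Their poses are not given: they have to be found in the camera images.
- press: Sandwich press, 2.6 kg, loose on rubber feet: black base with a flat control deck in front (deck top 55 mm high), steel-topped lid behind it. Origin: centre of the underside. x points from its front to its rear hinge, y to its left, z up. Base: x -135 to +128, y -113 to +113 mm. Lid shut: its top is 104 mm above the worktop, its lip reaches to x = -72 mm.
- lid (a joint): Lid angle in rad: 0 = fully shut (end stop), grows as it opens. Hinge axis along the press's y, at x = +107 mm, 74 mm above the worktop. The hinge is stiff: the lid stays at whatever angle it is left and never falls by itself; 2 to 4 N down on its front move it. While it stands open it takes room above the wheel that a gripper may need. Everything here wants a light touch, under 25 N.
- lid_front (a point): Point on the lid's flat steel top, on its middle line, 15 mm behind the steel's front edge: a good place to push. Seen from the hinge axis, with the lid shut, it lies 148 mm to the front and 30 mm up; it swings with the lid.
- thermostat (a joint): Thermostat wheel angle in rad. A sprung ball holds it in one of five detents: 0 = off (dot), 0.5, 1.0, 1.5, 2.0 = first to fourth bar; wanted: 1.5. Grows as the top of the rim moves to the press's -y (right). Stops at -0.08 and 2.08. Let go between detents it snaps to the nearer one. Starts at off, first or second bar. 1 to 1.5 N along the rim takes it over to the next.
- wheel: The knurled grey thermostat wheel itself, radius 28 mm, 18 mm wide; origin at its centre, on its axis, 43 mm above the worktop; x along the axis, to the press's rear; it turns about x with joint thermostat. Not to be squeezed.
- wheel_top (a point): Topmost point of the rim of the upright knurled grey wheel in the right part of the deck, 71 mm above the worktop; fixed in the press, axes as press. Wheel axis along the press's x, 28 mm straight below; radius 28 mm, 18 mm wide. A fingertip pressed on the rim from above with 3 to 15 N and stroked along the press's y rolls it (14 mm of rim a click).
- wheel_index (a point): White line across the rim, turning with the wheel: at angle q it stands (1.0 - q) rad from straight up, towards the press's +y (left). Black arches of 24 mm radius hug the wheel on both sides (rim 4 mm proud); the white marks stand on the front arch, from left to right: a dot for off, then four bars, each longer than the one before.
- salt_shaker: Glass salt shaker, 44 mm across, 90 mm high, to the left of the press; origin at the centre of its underside. To be left alone.
- pepper_mill: Wooden pepper mill, 58 mm across, 155 mm high, to the left of the press; origin at the centre of its underside. To be left alone.
- mug: Small pale espresso mug, 58 mm across, 53 mm high, 87 mm over its handle, to the right of the press; origin at the centre of its underside. To be left alone.

How it is judged:
At the end, for the whole second after the job is handed in: The lid is shut to within 0.04 rad (6 mm at its front), the wheel rests in the third bar's detent (1.5 rad, within 0.1), the press stands still on its feet within 35 mm of where it was (value of joint lid below 0.04 rad and value of joint thermostat between 1.4 and 1.6 rad and height (world z) of press below 0.006 m and linear speed of press below 0.02 m/s and distance of press from where it was at the start of the episode below 0.035 m); the robot touches nothing.
It fails at once if the press is shoved more than 35 mm or lifted (distance of press from where it was at the start of the episode above 0.035 m or height (world z) of press above 0.012 m or angle between press's own z axis and vertical above 0.1 rad).
It fails at once if the lid is lifted wider open (value of joint lid above 0.85 rad).
It fails at once if the wheel is squeezed, or leaned on, with more than 40 N (contact force between the fingers and wheel above 40 N).
It fails at once if the fingers bang on the press with more than 90 N (contact force between the fingers and press above 90 N).
It fails at once if a thing beside the press is moved more than 25 mm, lifted or tipped (distance of any of salt_shaker, pepper_mill, mug from where it was at the start of the episode above 0.025 m or angle between any of salt_shaker, pepper_mill, mug's own z axis and vertical above 0.3 rad).
It also fails if it takes over 64 s, if anything falls off the work surface, if the arm or the gripper's body presses on something with over 40 N, if the wrist force passes 120 N, or if a joint passes its speed limit or range.

## Working session

There is one attempt and no reset: what is moved stays moved. The work goes in short steps, Python scripts to look and compute and a tool call to move; the robot and the scene stay as the last step left them, time stands still between calls to the robot, and variables do not carry over. Pictures are saved under pics/ and viewed, at most 10 in all, crops included, and the job is handed in when it is done.

Besides the shell and the picture viewer there is one more tool, called after "Call:" by a JSON object that holds its "fn" and its "kwargs". step_arm: Moves the arm, as the interface text tells. Its arguments: {"type":"object","properties":{"increments":{"type":"array"},"newtons":{"type":"number"}},"required":["increments"]}

```bash
mkdir -p pics
python3 - <<'E'
from cell import robot, viewer
import cv2
for n in("side","top"):
    im=viewer.read_camera(n); cv2.imwrite(f"pics/{n}0.png",im[:,:,::-1])
    p=viewer.camera_params(n); print(n,p["K"].round(1).tolist(),p["T"].round(3).tolist())
s=robot.observe(); print(s["time"],s["tool_pos"],s["tool_rot"],s["opening"])
E
```

```text
side [[384.0, 0.0, 311.1], [0.0, 384.0, 200.8], [0.0, 0.0, 1.0]] [[0.951, -0.121, 0.286, 0.372], [-0.31, -0.424, 0.851, -0.682], [0.018, -0.898, -0.44, 0.479], [0.0, 0.0, 0.0, 1.0]]
top [[463.4, 0.0, 321.8], [0.0, 463.4, 194.9], [0.0, 0.0, 1.0]] [[0.002, -0.994, 0.109, 0.516], [-0.999, 0.003, 0.052, -0.006], [-0.052, -0.109, -0.993, 1.021], [0.0, 0.0, 0.0, 1.0]]
0.1 [0.14781122 0.50334701 0.2042141 ] [-3.14023047e+00 -1.97949601e-04  2.85578001e+00] 0.09189435748576505
```

View pics/side0.png

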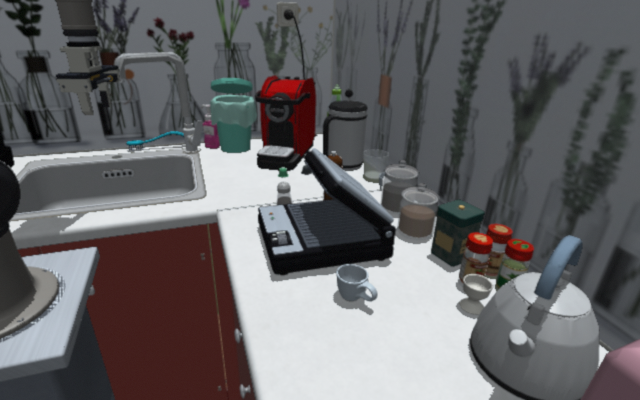

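View pics/top0.png

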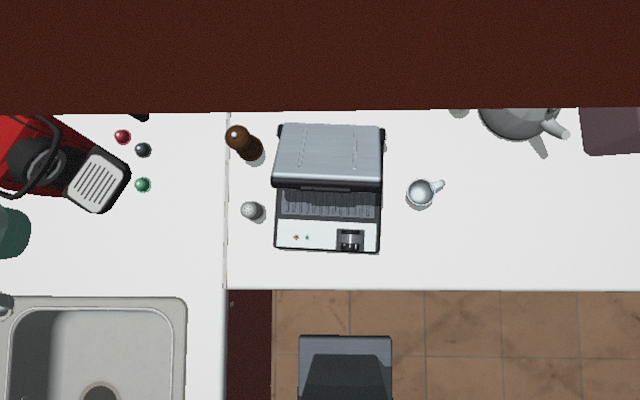

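The top view shows the press at columns 274–381 and rows 123–252, with its front towards the robot. The wheel is at about (350,239), the mug at (421,192), the shaker at (251,210) and the mill at (243,142). Next I'll enlarge the deck and cast rays from its corners.

```bash
cat > h.py <<'E'
import numpy as np, cv2
from cell import robot, viewer
def ray(n,px,z):
    p=viewer.camera_params(n);K,T=p["K"],p["T"]
    d=T[:3,:3]@np.linalg.solve(K,[px[0],px[1],1.]);o=T[:3,3]
    return o+d*(z-o[2])/d[2]
def proj(n,P):
    p=viewer.camera_params(n);K,T=p["K"],p["T"]
    c=T[:3,:3].T@(np.asarray(P)-T[:3,3]);c=K@c;return c[:2]/c[2]
E
python3 - <<'E'
from h import *
t=cv2.imread("pics/top0.png");s=cv2.imread("pics/side0.png")
a=cv2.resize(t[205:265,260:400],None,fx=5.5,fy=5,interpolation=cv2.INTER_CUBIC)[:, :770]
b=cv2.resize(s[195:275,250:350],None,fx=3.6,fy=3.6,interpolation=cv2.INTER_CUBIC)
c=np.zeros((595,770,3),np.uint8);c[:300]=a;c[305:593,:360]=b
cv2.imwrite("pics/crop0.png",c)
# white deck mask -> quad
g=t[205:265,270:390];m=(g.min(2)>150).astype(np.uint8)
hsv=cv2.cvtColor(t,cv2.COLOR_BGR2HSV)
m=np.zeros(t.shape[:2],np.uint8);m[215:256,276:379]=(t.min(2)[215:256,276:379]>130)
n,l,st,ce=cv2.connectedComponentsWithStats(m)
k=1+st[1:,4].argmax();print(st[1:],)
q=cv2.boxPoints(cv2.minAreaRect(np.argwhere(l==k)[:,::-1].astype(np.float32)))
for p in q: print(p,ray("top",p,.055).round(4))
# dark+any press outline: not-white region
E
```

```text
[[ 276  218  101   34 2245]
 [ 347  234    6   14   43]
 [ 344  244    1    1    1]
 [ 355  244    2    4    6]
 [ 276  248  103    8  386]]
[275.6671  246.21434] [0.5139 0.1399 0.055 ]
[277.19336 217.72469] [0.5734 0.1375 0.055 ]
[376.58667 223.04933] [ 0.5621 -0.07    0.055 ]
[375.06042 251.53899] [ 0.5035 -0.0662  0.055 ]
```

View pics/crop0.png

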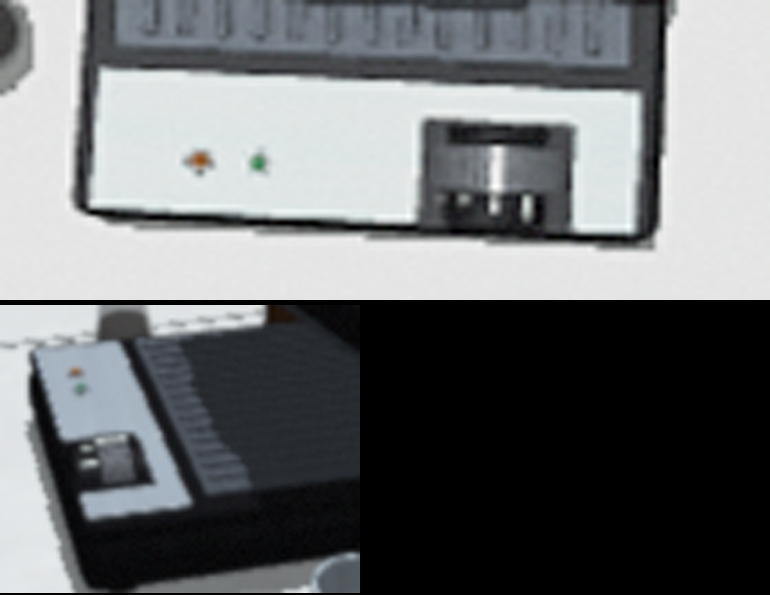

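The crop shows the wheel box centred at about crop (497,165). The white line is at crop x≈497, straight up over the second of the visible bars (q≈1.0, the second bar), so the wheel needs one click to the right. Next I'll compute the wheel top and the lid angle from rays.

Run:
```python
from h import *
t=cv2.imread("pics/top0.png")
f=0.5*(ray("top",(274.3,247.3),.055)+ray("top",(379.2,252.6),.055))
for p in [(274.3,247.3),(379.2,252.6)]: print(ray("top",p,.055).round(4))
for p in [(350.4,236),(350.4,239)]: print("wheel",ray("top",p,.071).round(4))
yaw=-.052;R=np.array([[np.cos(yaw),-np.sin(yaw)],[np.sin(yaw),np.cos(yaw)]])
o=f[:2]+R@[.135,0];print("origin",o)
w=ray("top",(350.4,238),.071)[:2];print("wheel in press",R.T@(w-o))
print("col 327 rows 160-195",t[160:196,327].mean(1).astype(int).tolist())
h=o+R@[.107,0]
for row in (176,178,180,182,184,186):
  for z in np.arange(.10,.24,.002):
    p=ray("top",(327,row),z);l=R.T@(p[:2]-h);r=np.hypot(l[0],z-.074)
    if abs(r-.1657)<.0012: print(row,z.round(3),"fwd",-l[0].round(3),"q",np.arctan2(z-.074,-l[0])-np.arctan2(.03,.163))
s=robot.observe();print(s["tool_pos"],s["contact_force"])
for n,P in(("shaker",(251,210)),("mill",(237,133)),("mug",(419,190))): print(n,ray("top",P,.07).round(3))
```

```text
[0.5117 0.1428 0.055 ]
[ 0.5014 -0.0747  0.055 ]
wheel [ 0.535  -0.0155  0.071 ]
wheel [ 0.5289 -0.0155  0.071 ]
origin [0.64134097 0.02703035]
wheel in press [-0.1080286  -0.04821548]
col 327 rows 160-195 [163, 168, 166, 165, 164, 163, 163, 162, 163, 165, 164, 162, 163, 163, 186, 219, 219, 200, 168, 116, 63, 64, 68, 57, 40, 33, 31, 43, 71, 70, 47, 21, 55, 67, 59, 58]
176 0.198 fwd 0.109 q 0.669314791100689
176 0.2 fwd 0.109 q 0.6758871304022331
178 0.196 fwd 0.112 q 0.6462119597137055
180 0.192 fwd 0.115 q 0.6160770124717163
180 0.194 fwd 0.115 q 0.6232645120918385
182 0.19 fwd 0.118 q 0.5930923656697932
184 0.186 fwd 0.122 q 0.5625746210498703
184 0.188 fwd 0.122 q 0.5703277396595609
186 0.182 fwd 0.125 q 0.5317781406080219
186 0.184 fwd 0.125 q 0.5398651021377995
[0.14781122 0.50334701 0.2042141 ] [-0.19735278  0.15647339 -0.26365365]
shaker [0.589 0.19  0.07 ]
mill [0.752 0.223 0.07 ]
mug [ 0.629 -0.156  0.07 ]
```

Call:
{"fn": "step_arm", "kwargs": {"increments": [{"delta_pos": [0,0,-5],"dr": [0,0,-3],"fingers": 1},{"delta_pos": [-5,-2.6,-5],"dr": [0,0,-6],"fingers": 1},{"delta_pos": [-10,-5.2,-5],"dr": [0,0,-9],"fingers": 1},{"delta_pos": [-15,-7.8,-5],"dr": [0,0,-12],"fingers": 1},{"delta_pos": [-20,-10.4,-5],"dr": [0,0,-13.4],"fingers": 1}], "newtons": 10}}

```text
time: 0.72
tool_pos: [0.3114, 0.3461, 0.2546]
tool_rot: [-3.141, -0.0, 3.091]
contact_force: [0.7, 0.9, -0.2]
opening: 0.046
grip_force: 0.0
```

Call:
{"fn": "step_arm", "kwargs": {"increments": [{"delta_pos": [-4,-3.5,0],"dr": [0,0,0],"fingers": 1},{"delta_pos": [-8,-7,0],"dr": [0,0,0],"fingers": 1},{"delta_pos": [-12,-10.5,0],"dr": [0,0,0],"fingers": 1},{"delta_pos": [-16,-14,0],"dr": [0,0,0],"fingers": 1},{"delta_pos": [-20,-17.5,0],"dr": [0,0,0],"fingers": 1}]}}

```text
time: 1.35
tool_pos: [0.5021, 0.161, 0.2545]
tool_rot: [3.141, -0.001, 3.09]
contact_force: [-0.1, 0.8, -0.0]
opening: 0.0004
grip_force: 0.0
```

Call:
{"fn": "step_arm", "kwargs": {"increments": [{"delta_pos": [-4,-3.5,0],"dr": [0,0,0],"fingers": 1},{"delta_pos": [-8,-7,0],"dr": [0,0,0],"fingers": 1},{"delta_pos": [-12,-10,0],"dr": [0,0,0],"fingers": 1},{"delta_pos": [-15,-12.8,0],"dr": [0,0,0],"fingers": 1},{"delta_pos": [-15,-12.8,1.5],"dr": [0,0,0],"fingers": 1}]}}

```text
time: 1.98
tool_pos: [0.646, 0.0242, 0.2389]
tool_rot: [-3.141, 0.001, 3.086]
contact_force: [0.2, 0.1, -0.5]
opening: 0.0002
grip_force: 0.0
```

Call:
{"fn": "step_arm", "kwargs": {"increments": [{"delta_pos": [0,0,1],"dr": [0,0,0],"fingers": 1},{"delta_pos": [0,0,2],"dr": [0,0,0],"fingers": 1},{"delta_pos": [0,0,3],"dr": [0,0,0],"fingers": 1},{"delta_pos": [0,0,3.5],"dr": [0,0,0],"fingers": 1},{"delta_pos": [0,0,4],"dr": [0,0,0],"fingers": 1}]}}

```text
time: 2.6
tool_pos: [0.6444, 0.0271, 0.1998]
tool_rot: [3.142, 0.001, 3.09]
contact_force: [-0.8, -0.1, -0.0]
opening: 0.0006
grip_force: 0.0
```

Call:
{"fn": "step_arm", "kwargs": {"increments": [{"delta_pos": [0,0,0.3],"dr": [0,0,0],"fingers": 1},{"delta_pos": [0,0,0.6],"dr": [0,0,0],"fingers": 1},{"delta_pos": [0,0,0.9],"dr": [0,0,0],"fingers": 1},{"delta_pos": [0,0,1.2],"dr": [0,0,0],"fingers": 1},{"delta_pos": [0,0,1.5],"dr": [0,0,0],"fingers": 1}]}}

```text
time: 3.22
tool_pos: [0.6444, 0.0268, 0.1846]
tool_rot: [3.142, 0.0, 3.09]
contact_force: [-0.3, -0.1, -0.1]
opening: 0.0003
grip_force: 0.0
```

Call:
{"fn": "step_arm", "kwargs": {"increments": [{"delta_pos": [0,0,0.3],"dr": [0,0,0],"fingers": 1},{"delta_pos": [0,0,0.6],"dr": [0,0,0],"fingers": 1},{"delta_pos": [0,0,0.9],"dr": [0,0,0],"fingers": 1},{"delta_pos": [0,0,1.2],"dr": [0,0,0],"fingers": 1},{"delta_pos": [0,0,1.5],"dr": [0,0,0],"fingers": 1}]}}

```text
time: 3.85
tool_pos: [0.6405, 0.027, 0.1739]
tool_rot: [-3.141, -0.006, 3.09]
contact_force: [-28.1, 0.8, 33.5]
opening: 0.0005
grip_force: 17.0
```

The force points straight at the hinge, so the tip is probably on the lid's front face and not on its top. I'll back off and look.

Call:
{"fn": "step_arm", "kwargs": {"increments": [{"delta_pos": [0.3,0,-1.5],"dr": [0,0,0],"fingers": 1},{"delta_pos": [0.3,0,-3],"dr": [0,0,0],"fingers": 1},{"delta_pos": [0.3,0,-4],"dr": [0,0,0],"fingers": 1},{"delta_pos": [0.3,0,-4],"dr": [0,0,0],"fingers": 1},{"delta_pos": [0.3,0,-4],"dr": [0,0,0],"fingers": 1}]}}

```text
time: 4.47
tool_pos: [0.6412, 0.027, 0.2091]
tool_rot: [3.141, -0.001, 3.09]
contact_force: [0.2, -0.8, -0.1]
opening: 0.0004
grip_force: 0.0
```

Run:
```python
from h import *
a=viewer.read_camera("top")[:,:,::-1];b=viewer.read_camera("side")[:,:,::-1]
cv2.imwrite("pics/t1.png",a);cv2.imwrite("pics/s1.png",b)
c=np.zeros((600,800,3),np.uint8)
A=cv2.resize(a[110:260,230:430],None,fx=2,fy=2);c[:300,:400]=A
B=cv2.resize(b[100:290,230:420],None,fx=2.1,fy=2.1,interpolation=cv2.INTER_CUBIC);c[:399,401:800]=B
cv2.imwrite("pics/crop1.png",c)
o=np.array([.6413,.027]);R=lambda y:np.array([[np.cos(y),-np.sin(y)],[np.sin(y),np.cos(y)]])
for n in("top","side"):
  for k in[(-.135,.113,.055),(-.135,-.113,.055),(.107,-.113,.074),(.107,.113,.074)]:
    print(n,k,proj(n,[*(o+R(-.052)@k[:2]),k[2]]).round(1))
s=robot.observe();print(s["tool_pos"],s["contact_force"])
```

```text
top (-0.135, 0.113, 0.055) [272.4 247. ]
top (-0.135, -0.113, 0.055) [381.2 253. ]
top (0.107, -0.113, 0.074) [386.7 135.6]
top (0.107, 0.113, 0.074) [278.5 131.2]
side (-0.135, 0.113, 0.055) [257.3 205.9]
side (-0.135, -0.113, 0.055) [273.6 257.8]
side (0.107, -0.113, 0.074) [390.2 234.2]
side (0.107, 0.113, 0.074) [351.5 189.7]
[0.64112925 0.02695848 0.20897557] [-0.25793152 -0.4259794   0.28497605]
```

View pics/crop1.png

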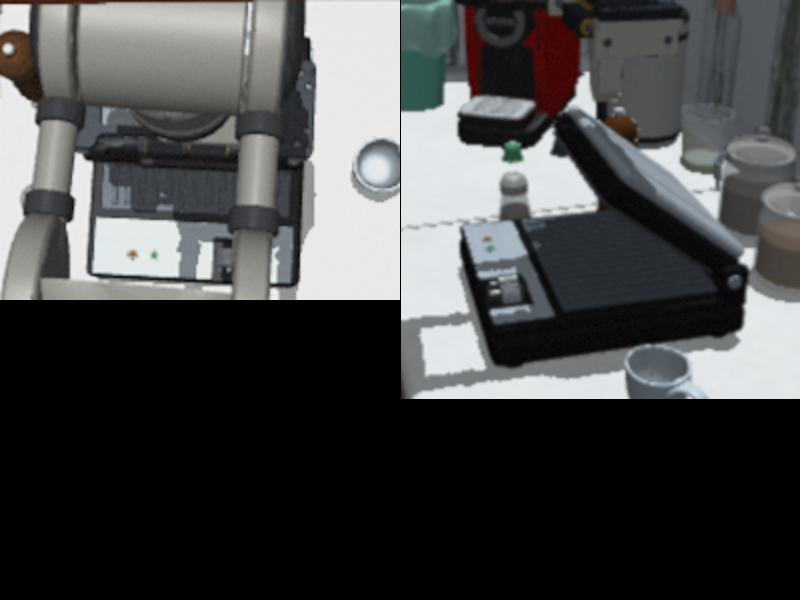

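Hinge pin seen at side px (389,235) matches the prediction, so the press pose holds and it has not moved visibly. The lid's far front corner is at side px about (308,153) and the near lip corner at about (329,198). I'll cast these onto the side planes of the lid.

Run:
```python
from h import *
o=np.array([.6413,.027]);y=-.052;R=np.array([[np.cos(y),-np.sin(y)],[np.sin(y),np.cos(y)]])
def plane(n,px,yp):
    p=viewer.camera_params(n);K,T=p["K"],p["T"];d=T[:3,:3]@np.linalg.solve(K,[*px,1.]);c=T[:3,3]
    a=R.T@(c[:2]-o);b=R.T@d[:2];s=(yp-a[1])/b[1];return a[0]+s*b[0]-.107,c[2]+s*d[2]-.074
for px,yp in(((308,153),.11),((329,198),-.11)):
    u,v=plane("side",px,yp);print(px,"fwd",-u,"up",v,"r",np.hypot(u,v),"ang",np.arctan2(v,-u))
# original top picture: outline of lid front corners
t=cv2.imread("pics/top0.png")
for c in(300,327,360):print(c,t[172:194,c].mean(1).astype(int).tolist())
```

```text
(308, 153) fwd 0.11743199531243244 up 0.10788693379035731 r 0.1594674387006454 ang 0.7430610285751448
(329, 198) fwd 0.1343073568896797 up 0.0954440499564393 r 0.16476660094442405 ang 0.617830622991048
300 [163, 195, 224, 217, 191, 152, 92, 57, 70, 69, 51, 38, 31, 32, 34, 46, 36, 27, 39, 51, 57, 56]
327 [163, 163, 186, 219, 219, 200, 168, 116, 63, 64, 68, 57, 40, 33, 31, 43, 71, 70, 47, 21, 55, 67]
360 [166, 166, 166, 173, 203, 225, 215, 188, 145, 82, 57, 72, 61, 54, 37, 32, 26, 19, 28, 22, 80, 69]
```

Run:
```python
from h import *
c=np.zeros((600,800,3),np.uint8)
for i,n in enumerate(("side0","s1")):
    b=cv2.imread(f"pics/{n}.png")[140:250,295:400]
    c[:418,i*400:i*400+399]=cv2.resize(b,(399,418),interpolation=cv2.INTER_CUBIC)
cv2.imwrite("pics/crop2.png",np.clip(c.astype(float)*1.8,0,255).astype(np.uint8))
o=np.array([.6413,.027]);y=-.052;R=np.array([[np.cos(y),-np.sin(y)],[np.sin(y),np.cos(y)]])
h=o+R@[.107,0]
for row,r,off in((175,.1657,.182),(178,.1657,.182),(190,.179,0),(191.5,.179,0)):
    z=np.linspace(.12,.24,2401);best=[]
    P=np.array([ray("top",(327,row),k) for k in z]);l=(P[:,:2]-h)@R
    k=np.abs(np.hypot(l[:,0],z-.074)-r).argmin();print(row,"z",z[k],"fwd",-l[k,0],"q",np.arctan2(z[k]-.074,-l[k,0])-off)
```

```text
175 z 0.2004 fwd 0.1071500852541699 q 0.6856353405837012Traceback (most recent call last):
  File "<stdin>", line 11, in <module>
  File "h.py", line 4, in ray
    p=viewer.camera_params(n);K,T=p["K"],p["T"]
ValueError: time passes only in moves, steps and waits
```

View pics/crop2.png

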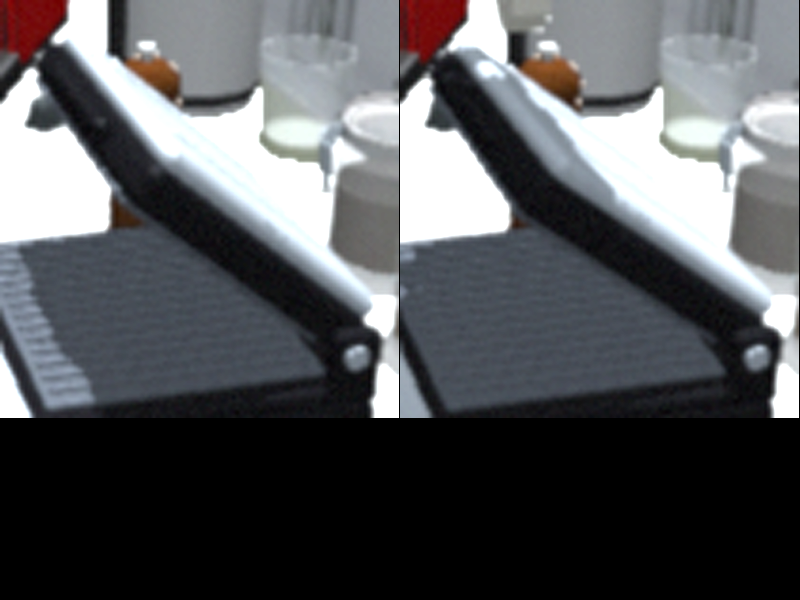

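The lid's near steel corner moved from side px about (342,182) to (336,183), so the lid closed slightly. The hinge pin stayed put at crop (355,357).

Run:
```python
from h import *
p=viewer.camera_params("side");K,T=p["K"],p["T"];c=T[:3,3]
o=np.array([.6413,.027]);y=-.052;R=np.array([[np.cos(y),-np.sin(y)],[np.sin(y),np.cos(y)]])
for px in((342.4,182.1),(335.8,183.4),(388.4,234)):
  for yp in(-.100,-.108):
    d=T[:3,:3]@np.linalg.solve(K,[*px,1.]);a=R.T@(c[:2]-o);b=R.T@d[:2];s=(yp-a[1])/b[1]
    u,v=a[0]+s*b[0]-.107,c[2]+s*d[2]-.074
    print(px,yp,"fwd %.3f up %.3f r %.3f q %.3f"%(-u,v,np.hypot(u,v),np.arctan2(v,-u)-.182))
```

```text
(342.4, 182.1) -0.1 fwd 0.106 up 0.121 r 0.161 q 0.669
(342.4, 182.1) -0.108 fwd 0.109 up 0.124 r 0.165 q 0.670
(335.8, 183.4) -0.1 fwd 0.119 up 0.119 r 0.168 q 0.606
(335.8, 183.4) -0.108 fwd 0.122 up 0.123 r 0.173 q 0.609
(388.4, 234) -0.1 fwd -0.003 up -0.007 r 0.008 q -2.137
(388.4, 234) -0.108 fwd 0.001 up -0.002 r 0.003 q -1.183
```

The earlier contact was on the sloped front lip, because the lid's top slopes down towards the rear. I'll aim about 30 mm further back and follow the arc down.

Call:
{"fn": "step_arm", "kwargs": {"increments": [{"delta_pos": [-1,0,-0.5],"dr": [0,0,0],"fingers": 1},{"delta_pos": [-2,0,-0.5],"dr": [0,0,0],"fingers": 1},{"delta_pos": [-3,0,0],"dr": [0,0,0],"fingers": 1},{"delta_pos": [-3,0,1],"dr": [0,0,0],"fingers": 1},{"delta_pos": [-3,0,2],"dr": [0,0,0],"fingers": 1}]}}

```text
time: 5.2
tool_pos: [0.6709, 0.0255, 0.1883]
tool_rot: [3.141, -0.002, 3.09]
contact_force: [0.1, 0.2, -0.1]
opening: 0.0007
grip_force: 0.0
```

Call:
{"fn": "step_arm", "kwargs": {"increments": [{"delta_pos": [0,0,0.3],"dr": [0,0,0],"fingers": 1},{"delta_pos": [0,0,0.6],"dr": [0,0,0],"fingers": 1},{"delta_pos": [0,0,0.9],"dr": [0,0,0],"fingers": 1},{"delta_pos": [0,0,1.2],"dr": [0,0,0],"fingers": 1},{"delta_pos": [0,0,1.5],"dr": [0,0,0],"fingers": 1}]}}

```text
time: 5.82
tool_pos: [0.6714, 0.0254, 0.1748]
tool_rot: [3.142, 0.0, 3.09]
contact_force: [0.1, -0.7, -0.3]
opening: 0.0005
grip_force: 0.0
```

Call:
{"fn": "step_arm", "kwargs": {"increments": [{"delta_pos": [0,0,0.2],"dr": [0,0,0],"fingers": 1},{"delta_pos": [0,0,0.4],"dr": [0,0,0],"fingers": 1},{"delta_pos": [0,0,0.6],"dr": [0,0,0],"fingers": 1},{"delta_pos": [0.1,0,0.8],"dr": [0,0,0],"fingers": 1},{"delta_pos": [0.2,0,1.0],"dr": [0,0,0],"fingers": 1}]}}

```text
time: 6.45
tool_pos: [0.6692, 0.0255, 0.1647]
tool_rot: [3.142, -0.0, 3.09]
contact_force: [-0.6, -0.2, -0.6]
opening: 0.0006
grip_force: 0.0
```

Call:
{"fn": "step_arm", "kwargs": {"increments": [{"delta_pos": [0,0,0.2],"dr": [0,0,0],"fingers": 1},{"delta_pos": [0,0,0.4],"dr": [0,0,0],"fingers": 1},{"delta_pos": [0.1,0,0.6],"dr": [0,0,0],"fingers": 1},{"delta_pos": [0.2,0,0.8],"dr": [0,0,0],"fingers": 1},{"delta_pos": [0.3,0,1.0],"dr": [0,0,0],"fingers": 1}]}}

```text
time: 7.08
tool_pos: [0.6667, 0.0256, 0.1556]
tool_rot: [3.142, 0.002, 3.09]
contact_force: [0.2, -0.1, 4.5]
opening: 0.0006
grip_force: 1.9
```

Call:
{"fn": "step_arm", "kwargs": {"increments": [{"delta_pos": [0.3,0,0.4],"dr": [0,0,0],"fingers": 1},{"delta_pos": [0.6,0,0.8],"dr": [0,0,0],"fingers": 1},{"delta_pos": [0.9,0,1.2],"dr": [0,0,0],"fingers": 1},{"delta_pos": [1.2,0,1.6],"dr": [0,0,0],"fingers": 1},{"delta_pos": [1.4,0,2.0],"dr": [0,0,0],"fingers": 1}]}}

```text
time: 7.7
tool_pos: [0.652, 0.0264, 0.1344]
tool_rot: [3.141, -0.0, 3.09]
contact_force: [-1.3, -0.1, 5.1]
opening: 0.0004
grip_force: 1.7
```

Call:
{"fn": "step_arm", "kwargs": {"increments": [{"delta_pos": [0.2,0,0.4],"dr": [0,0,0],"fingers": 1},{"delta_pos": [0.4,0,0.8],"dr": [0,0,0],"fingers": 1},{"delta_pos": [0.6,0,1.2],"dr": [0,0,0],"fingers": 1},{"delta_pos": [0.8,0,1.6],"dr": [0,0,0],"fingers": 1},{"delta_pos": [0.9,0,2.0],"dr": [0,0,0],"fingers": 1}]}}

```text
time: 8.32
tool_pos: [0.6431, 0.0269, 0.1145]
tool_rot: [3.141, -0.0, 3.09]
contact_force: [-0.2, 0.3, 2.5]
opening: 0.0001
grip_force: 1.5
```

Call:
{"fn": "step_arm", "kwargs": {"increments": [{"delta_pos": [0.1,0,0.2],"dr": [0,0,0],"fingers": 1},{"delta_pos": [0.1,0,0.4],"dr": [0,0,0],"fingers": 1},{"delta_pos": [0.1,0,0.6],"dr": [0,0,0],"fingers": 1},{"delta_pos": [0.1,0,0.8],"dr": [0,0,0],"fingers": 1},{"delta_pos": [0.1,0,0.9],"dr": [0,0,0],"fingers": 1}]}}

```text
time: 8.95
tool_pos: [0.6423, 0.0269, 0.1056]
tool_rot: [3.141, -0.0, 3.09]
contact_force: [-1.9, -0.4, 3.2]
opening: 0.0005
grip_force: 1.4
```

Call:
{"fn": "step_arm", "kwargs": {"increments": [{"delta_pos": [0,0,0.1],"dr": [0,0,0],"fingers": 1},{"delta_pos": [0,0,0.15],"dr": [0,0,0],"fingers": 1},{"delta_pos": [0,0,0.2],"dr": [0,0,0],"fingers": 1},{"delta_pos": [0,0,0.25],"dr": [0,0,0],"fingers": 1},{"delta_pos": [0,0,0.3],"dr": [0,0,0],"fingers": 1}]}}

```text
time: 9.57
tool_pos: [0.6424, 0.0269, 0.1028]
tool_rot: [3.142, 0.0, 3.09]
contact_force: [-1.1, -0.1, 2.1]
opening: 0.0003
grip_force: 1.4
```

Call:
{"fn": "step_arm", "kwargs": {"increments": [{"delta_pos": [0,0,0.05],"dr": [0,0,0],"fingers": 1},{"delta_pos": [0,0,0.1],"dr": [0,0,0],"fingers": 1},{"delta_pos": [0,0,0.15],"dr": [0,0,0],"fingers": 1},{"delta_pos": [0,0,0.2],"dr": [0,0,0],"fingers": 1},{"delta_pos": [0,0,0.25],"dr": [0,0,0],"fingers": 1}]}}

```text
time: 10.2
tool_pos: [0.6423, 0.0269, 0.1003]
tool_rot: [3.142, -0.0, 3.09]
contact_force: [-1.9, -0.0, 2.8]
opening: 0.0003
grip_force: 1.3
```

Call:
{"fn": "step_arm", "kwargs": {"increments": [{"delta_pos": [0,0,0.1],"dr": [0,0,0],"fingers": 1},{"delta_pos": [0,0,0.15],"dr": [0,0,0],"fingers": 1},{"delta_pos": [0,0,0.2],"dr": [0,0,0],"fingers": 1},{"delta_pos": [0,0,0.25],"dr": [0,0,0],"fingers": 1},{"delta_pos": [0,0,0.3],"dr": [0,0,0],"fingers": 1}]}}

```text
time: 10.82
tool_pos: [0.6424, 0.0269, 0.0973]
tool_rot: [3.142, 0.0, 3.09]
contact_force: [-2.5, 0.3, 2.5]
opening: 0.0005
grip_force: 1.4
```

Run:
```python
from h import *
b=viewer.read_camera("side")[:,:,::-1]
cv2.imwrite("pics/s2.png",b)
c=cv2.resize(b[120:280,240:420],None,fx=3.7,fy=3.7,interpolation=cv2.INTER_CUBIC)
cv2.imwrite("pics/crop3.png",np.clip(c.astype(float)*1.6,0,255).astype(np.uint8))
```

```text
(no output)
```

View pics/crop3.png

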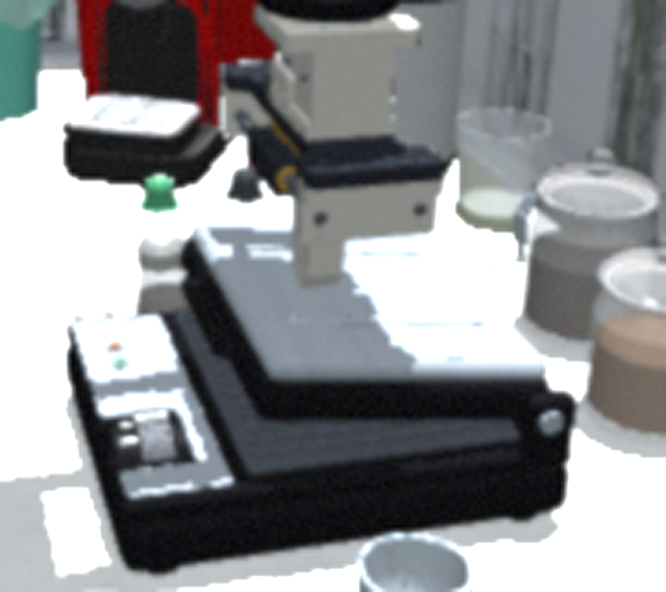

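The lid is still visibly open by about 0.15–0.2 rad. The tip is on the steel and the mug is clear, so I'll keep pushing down.

Call:
{"fn": "step_arm", "kwargs": {"increments": [{"delta_pos": [0.1,0,0.2],"dr": [0,0,0],"fingers": 1},{"delta_pos": [0.2,0,0.4],"dr": [0,0,0],"fingers": 1},{"delta_pos": [0.3,0,0.6],"dr": [0,0,0],"fingers": 1},{"delta_pos": [0.3,0,0.8],"dr": [0,0,0],"fingers": 1},{"delta_pos": [0.3,0,1.0],"dr": [0,0,0],"fingers": 1}]}}

```text
time: 11.5
tool_pos: [0.6388, 0.0271, 0.087]
tool_rot: [3.142, -0.001, 3.09]
contact_force: [-1.7, 0.0, 2.0]
opening: 0.0008
grip_force: 1.4
```

Run:
```python
from h import *
o=np.array([.6413,.027]);y=-.052;R=np.array([[np.cos(y),-np.sin(y)],[np.sin(y),np.cos(y)]])
for q in(0,.1,.2):
  f=-(.163*np.cos(q)-.03*np.sin(q));u=.163*np.sin(q)+.03*np.cos(q)
  print(q,proj("side",[*(o+R@[.107+f,-.105]),.074+u]).round(1))
s=robot.observe();print(s["tool_pos"],s["contact_force"],proj("side",s["tool_pos"]))
```

```text
0 [312.7 228.9]
0.1 [314.8 221.4]
0.2 [317.7 213.8]
[0.63877596 0.02708739 0.08702557] [-1.68821375  0.04257684  1.95528457] [323.35318023 209.41617631]
```

Call:
{"fn": "step_arm", "kwargs": {"increments": [{"delta_pos": [0,0,0.1],"dr": [0,0,0],"fingers": 1},{"delta_pos": [0,0,0.2],"dr": [0,0,0],"fingers": 1},{"delta_pos": [0,0,0.25],"dr": [0,0,0],"fingers": 1},{"delta_pos": [0,0,0.3],"dr": [0,0,0],"fingers": 1},{"delta_pos": [0,0,0.3],"dr": [0,0,0],"fingers": 1}]}}

```text
time: 12.12
tool_pos: [0.6394, 0.0271, 0.0842]
tool_rot: [3.142, 0.0, 3.09]
contact_force: [-2.0, 0.8, 2.3]
opening: 0.0006
grip_force: 0.8
```

Run:
```python
from h import *
a=viewer.read_camera("top")[:,:,::-1];b=viewer.read_camera("side")[:,:,::-1]
cv2.imwrite("pics/s3.png",b);cv2.imwrite("pics/t3.png",a)
c=cv2.resize(b[120:280,240:420],None,fx=3.7,fy=3.7,interpolation=cv2.INTER_CUBIC)
cv2.imwrite("pics/crop4.png",np.clip(c.astype(float)*1.6,0,255).astype(np.uint8))
```

```text
(no output)
```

View pics/crop4.png

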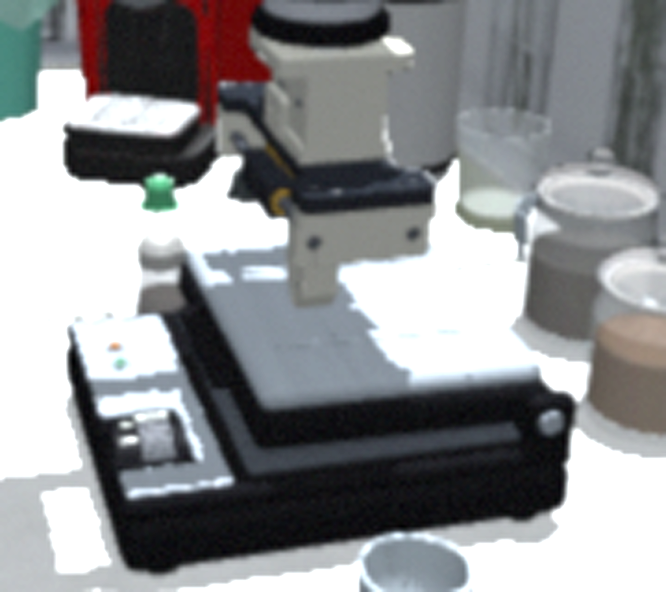

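Near steel corner is at side px about (312,230), so the lid is nearly down, but the force hasn't risen to an end stop yet. Continuing.

Call:
{"fn": "step_arm", "kwargs": {"increments": [{"delta_pos": [0,0,0.1],"dr": [0,0,0],"fingers": 1},{"delta_pos": [0,0,0.2],"dr": [0,0,0],"fingers": 1},{"delta_pos": [0,0,0.3],"dr": [0,0,0],"fingers": 1},{"delta_pos": [0,0,0.4],"dr": [0,0,0],"fingers": 1},{"delta_pos": [0,0,0.4],"dr": [0,0,0],"fingers": 1}]}}

```text
time: 12.85
tool_pos: [0.6394, 0.0271, 0.0823]
tool_rot: [-3.142, 0.001, 3.09]
contact_force: [-6.7, 0.2, 13.2]
opening: 0.0003
grip_force: 7.0
```

Call:
{"fn": "step_arm", "kwargs": {"increments": [{"delta_pos": [0,0,0.1],"dr": [0,0,0],"fingers": 1},{"delta_pos": [0,0,0.2],"dr": [0,0,0],"fingers": 1},{"delta_pos": [0,0,0.3],"dr": [0,0,0],"fingers": 1},{"delta_pos": [0,0,0.3],"dr": [0,0,0],"fingers": 1},{"delta_pos": [0,0,0.3],"dr": [0,0,0],"fingers": 1}]}}

```text
time: 13.48
tool_pos: [0.6395, 0.0271, 0.0821]
tool_rot: [-3.141, 0.003, 3.09]
contact_force: [-13.3, 0.3, 30.0]
opening: 0.0005
grip_force: 14.9
```

The end stop is reached: 30 N at a constant height. Next I'll lift and move over the wheel.

Call:
{"fn": "step_arm", "kwargs": {"increments": [{"delta_pos": [0,0,-2],"dr": [0,0,0],"fingers": 1},{"delta_pos": [0,0,-6],"dr": [0,0,0],"fingers": 1},{"delta_pos": [5.5,-2,-6],"dr": [0,0,0],"fingers": 1},{"delta_pos": [11,-3.9,-6],"dr": [0,0,0],"fingers": 1},{"delta_pos": [11,-3.9,-6],"dr": [0,0,0],"fingers": 1}]}}

```text
time: 14.1
tool_pos: [0.523, -0.0064, 0.1365]
tool_rot: [3.141, -0.005, 3.088]
contact_force: [1.0, 0.2, -0.4]
opening: 0.0008
grip_force: 0.0
```

Run:
```python
from h import *
a=viewer.read_camera("top")[:,:,::-1];b=viewer.read_camera("side")[:,:,::-1]
cv2.imwrite("pics/s4.png",b);cv2.imwrite("pics/t4.png",a)
s=robot.observe();print(s["tool_pos"],proj("side",s["tool_pos"]))
c=np.zeros((592,790,3),np.uint8)
c[:444,:500]=cv2.resize(b[150:270,245:380],(500,444),interpolation=cv2.INTER_CUBIC)
c[:448,505:785]=cv2.resize(a[110:270,260:360],(280,448),interpolation=cv2.INTER_CUBIC)
cv2.imwrite("pics/crop5.png",np.clip(c.astype(float)*1.6,0,255).astype(np.uint8))
```

```text
[ 0.52840581 -0.00642069  0.13788905] [277.96284501 201.29291783]
```

View pics/crop5.png

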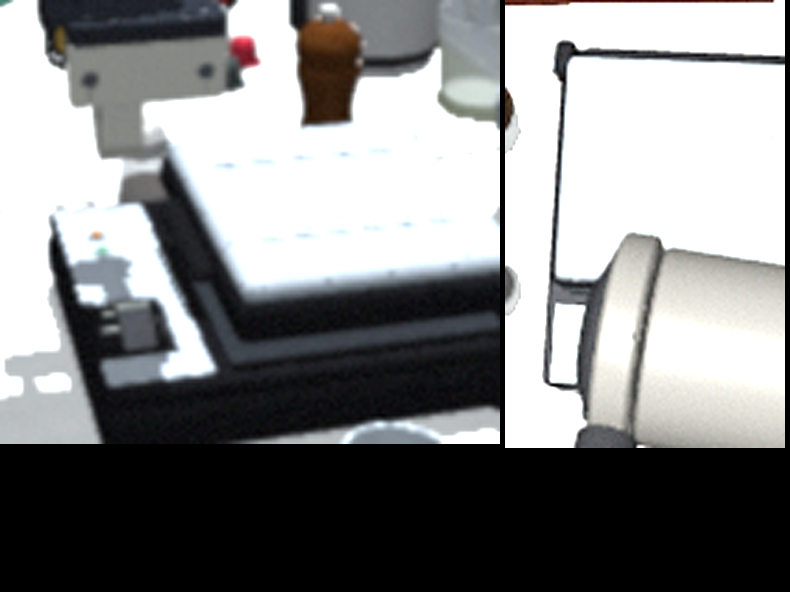

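The lid looks shut, with its near steel corner at side px (311,230). The tip is seen at side px (278,192) while the TCP projects to (278,201). So the physical tip sits about 20 mm above the TCP, and I expect wheel contact near TCP z≈0.050.

Call:
{"fn": "step_arm", "kwargs": {"increments": [{"delta_pos": [0,0,2],"dr": [0,0,0],"fingers": 1},{"delta_pos": [0,0,4],"dr": [0,0,0],"fingers": 1},{"delta_pos": [0,0,5.5],"dr": [0,0,0],"fingers": 1},{"delta_pos": [0,0,6.5],"dr": [0,0,0],"fingers": 1},{"delta_pos": [0,0,7.2],"dr": [0,0,0],"fingers": 1}]}}

```text
time: 14.82
tool_pos: [0.528, -0.0061, 0.0648]
tool_rot: [3.142, 0.0, 3.09]
contact_force: [0.0, -1.0, 0.3]
opening: 0.0003
grip_force: 0.0
```

Call:
{"fn": "step_arm", "kwargs": {"increments": [{"delta_pos": [0,0,0.2],"dr": [0,0,0],"fingers": 1},{"delta_pos": [0,0,0.4],"dr": [0,0,0],"fingers": 1},{"delta_pos": [0,0,0.6],"dr": [0,0,0],"fingers": 1},{"delta_pos": [0,0,0.8],"dr": [0,0,0],"fingers": 1},{"delta_pos": [0,0,1.0],"dr": [0,0,0],"fingers": 1}]}}

```text
time: 15.45
tool_pos: [0.5276, -0.0062, 0.0553]
tool_rot: [3.142, 0.0, 3.09]
contact_force: [-0.1, -0.8, 0.0]
opening: 0.0007
grip_force: 0.0
```

Call:
{"fn": "step_arm", "kwargs": {"increments": [{"delta_pos": [0,0,0.1],"dr": [0,0,0],"fingers": 1},{"delta_pos": [0,0,0.2],"dr": [0,0,0],"fingers": 1},{"delta_pos": [0,0,0.3],"dr": [0,0,0],"fingers": 1},{"delta_pos": [0,0,0.4],"dr": [0,0,0],"fingers": 1},{"delta_pos": [0,0,0.5],"dr": [0,0,0],"fingers": 1}]}}

```text
time: 16.08
tool_pos: [0.5275, -0.0061, 0.0503]
tool_rot: [3.142, 0.0, 3.09]
contact_force: [-0.3, -0.0, 1.2]
opening: 0.0003
grip_force: 0.0
```

Call:
{"fn": "step_arm", "kwargs": {"increments": [{"delta_pos": [0,0,0.05],"dr": [0,0,0],"fingers": 1},{"delta_pos": [0,0,0.1],"dr": [0,0,0],"fingers": 1},{"delta_pos": [0,0,0.15],"dr": [0,0,0],"fingers": 1},{"delta_pos": [0,0,0.15],"dr": [0,0,0],"fingers": 1},{"delta_pos": [0,0,0.15],"dr": [0,0,0],"fingers": 1}]}}

```text
time: 16.7
tool_pos: [0.5276, -0.0062, 0.0489]
tool_rot: [3.141, 0.0, 3.09]
contact_force: [-0.3, 1.0, 0.3]
opening: 0.0003
grip_force: 0.4
```

Call:
{"fn": "step_arm", "kwargs": {"increments": [{"delta_pos": [0,0,0.05],"dr": [0,0,0],"fingers": 1},{"delta_pos": [0,0,0.1],"dr": [0,0,0],"fingers": 1},{"delta_pos": [0,0,0.15],"dr": [0,0,0],"fingers": 1},{"delta_pos": [0,0,0.15],"dr": [0,0,0],"fingers": 1},{"delta_pos": [0,0,0.15],"dr": [0,0,0],"fingers": 1}]}}

```text
time: 17.32
tool_pos: [0.5277, -0.006, 0.0484]
tool_rot: [3.141, 0.001, 3.09]
contact_force: [-2.8, 1.9, 10.4]
opening: 0.0002
grip_force: 5.1
```

Call:
{"fn": "step_arm", "kwargs": {"increments": [{"delta_pos": [0,-0.3,0],"dr": [0,0,0],"fingers": 1},{"delta_pos": [0,-0.6,0],"dr": [0,0,0],"fingers": 1},{"delta_pos": [0,-0.9,0],"dr": [0,0,0],"fingers": 1},{"delta_pos": [0,-1.2,0],"dr": [0,0,0],"fingers": 1},{"delta_pos": [0,-1.4,0],"dr": [0,0,0],"fingers": 1}]}}

```text
time: 17.95
tool_pos: [0.5271, -0.0206, 0.0488]
tool_rot: [-3.141, 0.002, 3.09]
contact_force: [-3.7, 0.6, 12.4]
opening: 0.0004
grip_force: 6.1
```

Call:
{"fn": "step_arm", "kwargs": {"increments": [{"delta_pos": [0,0,0],"dr": [0,0,0],"fingers": 1},{"delta_pos": [0,0,-0.3],"dr": [0,0,0],"fingers": 1},{"delta_pos": [0,0,-2],"dr": [0,0,0],"fingers": 1},{"delta_pos": [0,0,-6],"dr": [0,0,0],"fingers": 1},{"delta_pos": [0,0,-12],"dr": [0,0,0],"fingers": 1}]}}

```text
time: 18.58
tool_pos: [0.5255, -0.0199, 0.1669]
tool_rot: [3.141, -0.004, 3.09]
contact_force: [0.7, -0.2, 0.1]
opening: 0.0006
grip_force: 0.0
```

Call:
{"fn": "step_arm", "kwargs": {"increments": [{"delta_pos": [0,3,-5],"dr": [0,0,0],"fingers": 1},{"delta_pos": [1,8,-6],"dr": [0,0,0],"fingers": 1},{"delta_pos": [2,13,-6],"dr": [0,0,0],"fingers": 1},{"delta_pos": [3,18,-6],"dr": [0,0,0],"fingers": 1},{"delta_pos": [4,23,-6],"dr": [0,0,0],"fingers": 1}]}}

```text
time: 19.2
tool_pos: [0.4983, 0.2132, 0.2272]
tool_rot: [3.142, 0.0, 3.09]
contact_force: [1.0, 0.6, -0.8]
opening: 0.0005
grip_force: 0.0
```

Call:
{"fn": "step_arm", "kwargs": {"increments": [{"delta_pos": [0,4,0],"dr": [0,0,0],"fingers": 1},{"delta_pos": [0,8,0],"dr": [0,0,0],"fingers": 1},{"delta_pos": [0,10,0],"dr": [0,0,0],"fingers": 1},{"delta_pos": [0,10,0],"dr": [0,0,0],"fingers": 1},{"delta_pos": [0,10,0],"dr": [0,0,0],"fingers": 1}]}}

```text
time: 19.82
tool_pos: [0.5041, 0.3102, 0.2272]
tool_rot: [-3.141, -0.0, 3.089]
contact_force: [0.6, -0.1, -0.3]
opening: 0.0005
grip_force: 0.0
```

Run:
```python
from h import *
a=viewer.read_camera("top")[:,:,::-1];b=viewer.read_camera("side")[:,:,::-1]
cv2.imwrite("pics/s5.png",b);cv2.imwrite("pics/t5.png",a)
c=np.zeros((600,800,3),np.uint8)
c[:300,:750]=cv2.resize(a[205:265,260:400],(750,300),interpolation=cv2.INTER_CUBIC)
c[302:600,:400]=cv2.resize(b[170:270,250:400],(400,298),interpolation=cv2.INTER_CUBIC)
c[302:600,405:785]=cv2.resize(a[110:260,230:440],(380,298),interpolation=cv2.INTER_CUBIC)
cv2.imwrite("pics/crop6.png",c)
print(robot.observe()["tool_pos"])
```

```text
[0.50420861 0.3101278  0.2274678 ]
```

View pics/crop6.png

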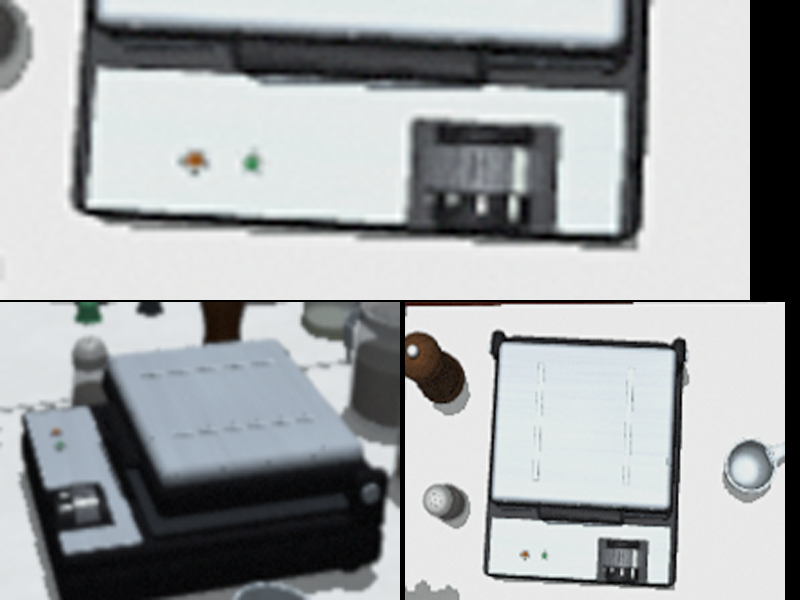

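The white line is now at crop x≈520, aligned with the third bar at 515. The wheel centre is at 484, which gives q≈1.5. The mug, shaker and mill look untouched. As a last check, I'll get the lid angle from the steel's front edge and the press shift.

Run:
```python
from h import *
a=cv2.imread("pics/t5.png");print(a[208:224,327].mean(1).astype(int).tolist())
o=np.array([.6413,.027]);y=-.052;R=np.array([[np.cos(y),-np.sin(y)],[np.sin(y),np.cos(y)]])
for q in(0,.05,.1,.15):
  f=-(.163*np.cos(q)-.03*np.sin(q));u=.163*np.sin(q)+.03*np.cos(q)
  l=(-.179*np.cos(q),.179*np.sin(q))
  print(q,"edge",proj("top",[*(o+R@[.107+f,0]),.074+u]).round(1),"side near",proj("side",[*(o+R@[.107+f,-.105]),.074+u]).round(1))
for p in((274.3,247.3),(379.2,252.6)):print(p)
t=cv2.imread("pics/top0.png")
for c in(290,325):print(t[240:256,c].mean(1).astype(int).tolist(),a[240:256,c].mean(1).astype(int).tolist())
```

```text
[233, 223, 191, 128, 57, 26, 45, 59, 66, 66, 53, 33, 21, 102, 220, 235]
0 edge [327.5 210.2] side near [312.7 228.9]
0.05 edge [327.4 209. ] side near [313.7 225.1]
0.1 edge [327.3 207.6] side near [314.8 221.4]
0.15 edge [327.2 206. ] side near [316.2 217.6]
(274.3, 247.3)
(379.2, 252.6)
[228, 226, 226, 226, 224, 230, 212, 120, 3, 102, 133, 217, 231, 228, 229, 229] [229, 231, 230, 232, 229, 233, 218, 125, 11, 105, 136, 222, 235, 233, 232, 231]
[227, 228, 227, 226, 227, 227, 227, 230, 214, 120, 6, 121, 222, 234, 231, 229] [231, 231, 230, 229, 231, 231, 232, 234, 218, 128, 5, 125, 225, 236, 232, 233]
```

The steel edge is at row ~210.5–211, against 210.2 predicted for a shut lid, and the press has not moved. Handing in.

```bash
python3 -c "
from cell import robot
print(robot.hand_in())"
```

```text
the job is handed in; nothing more can be done
None
```

The lid is fully shut against its end stop, the thermostat line sits at the third bar, and the job is handed in at about 20 s (no verdict shown); the press and the things beside it look unmoved, but two lid pushes went over the 25 N light-touch limit: about 44 N when the tip first landed on the front lip, and about 33 N at the end stop.

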